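Rack the carrier sheet on the free rail pair

ROBOT

A 7-joint arm with a two-finger parallel gripper is mounted at the origin on a cart in front of the work surface, level with it; the furniture and walls round the work are solid. World frame = base frame: x ahead of the robot, y to its left, z up, the work surface at z = 0. Lengths are in mm, angles in rad, forces in N, time in s.
With the tool pointing down it reaches from about 400 to 875 mm from the base axis. Payload 6.5 kg.
Tool frame: the origin (TCP) lies between the finger pads; the fingertips stand bot.tcp_to_tips ahead of it and the grasp point (between the pads) lies 11 mm behind it (bot.tcp_to_tips is the distance from the TCP to the fingertips, in mm); z points along the fingers, y is the direction in which the jaws open and shut (so a half turn about z gives the same grasp; the last joint's range is limited). The gripper opens to 88 mm and grips with 3 to 60 N. Pads are 18 mm wide; open, the fingers measure 123 mm over their backs; the gripper's body (75 mm by 187 mm) begins 45 mm behind the grasp point.
Start: joints at [-1.378, 0.536, -0.004, 1.538, 0.003, 1.067, -0.071], TCP at [166.344, 628.347, 246.716] pointing down, gripper open.
Joint ranges: [-2.7, 2.7], [-0.37, 2.16], [-1.27, 1.26], [0.24, 2.4], [-1.31, 4.45], [0.19, 1.91], [-2.76, 2.76]. Speed limits (rad/s): [2.39, 2.39, 3.14, 3.14, 3.14, 3.14, 3.14].

INTERFACE

Orientations are given as a rotation vector (axis times angle).
In Python, from station import bot gives the robot as it stands. The module is installed in compiled form; this text tells all that it offers.
- The arm moves only by the tool send_rows, never from a script. Its argument "commands" is a list of rows, each an object with "grip": the opening, from -1 (shut) to 1 (fully open); "xyz": the shift along the tool's x, y, z in cm, a list of three; "twist": the turn, a rotation vector about the tool's x, y, z in degrees, a list of three. In form: [{"grip": grip, "xyz": [dx, dy, dz], "twist": [rx, ry, rz]}, ...]. A call has 1 to 20 rows; each row shifts and turns the commanded pose from where the row before left it, along the tool's axes as they then stand; what a row does not reach is not made up. A row lasts 1/8 s, in which the tool goes at most 62.5 mm and 10.7 degrees, less where a joint would pass 70% of its speed; a pose out of reach is approached as far as the arm can. A call with a gripper value outside its range is refused whole. The fingers move at their own pace and stop on an object; the grip force is fixed at half the most. Time passes only in rows, so rows that do not move let the fingers close. It gives the time, the measured TCP pose, the force and the opening at its end, in the units of the state.
- bot.get_obs(): the state, without advancing time (a new reading comes with each control period).
- bot.grab_frame(name): name is "side" or "top" or "wrist"; returns the picture (384x512x3 uint8, blue, green, red); there is no depth.
- bot.camera_model(name): a dict with "K" (3x3 intrinsics, pixels), "R" (3x3) and "t" (3): a world point X has camera coordinates R X + t; the wrist camera has in their place "hand_eye" (4x4, takes a point from camera to tool coordinates, whose origin is the TCP and whose axes are the flange's). Camera axes: x right, y down, z forward; pixel columns grow to the right and rows downward; lengths in mm; the calibration is good to about 2 mm. A picture is of the moment at which its call begins: read the wrist's pose just before it. camera_model takes no time and is no camera call.
- bot.job_done(): hands the job in, once; it reports no verdict.
The state is a dict: "time_s": time; "joints": joint angles; "qvel": joint speeds; "joint_torque": joint torques, N m; "tcp_pos": TCP position; "tool_rot": TCP orientation; "force": force on the tool from outside, world axes, zero at the start; "ft_torque": the same for the moment, N m; "finger_gap": finger opening in mm.
Only numpy, scipy, OpenCV 4.12 (cv2) and the standard library are available. Lean on these libraries where they do the work, as an engineer would, in place of code of your own. Each camera call takes 0.05 s, during which the arm holds its last target. There are 200 camera calls.

TASK

In the drying rack's left-hand bay two of the three rail pairs already hold a panel: take the metal carrier sheet by its upright grip, slide it level onto the one free rail pair of that bay, push it in until it bottoms on the back stop, and keep it pressed there with a light steady push of about 9 newtons for a second. Do it gently, never ramming the stop or forcing the sheet against the rack, then let go and leave the sheet lying fully home on its rails; leave the other things on the table where they are.

Things in the scene. Friction and masses are not known exactly. Their poses are not given: they have to be found in the camera images.
- sheet: Metal carrier sheet, plate 120 (x) x 110 (y) x 6 mm, rear corners rounded to 8 mm, low ribs on top (to 11 mm). From its front edge (x = -60) a wooden handle bar 14 mm wide, 10 high runs to x = -167. 0.15 to 0.3 kg, mass centre near x = -22. Origin: centre of the plate's underside; +x to the rear edge, which enters the rack first; z up. Starts flat on the table, handle towards the robot.
- sheet_grip (a point): Where to grip: on the sheet's upright grip at the handle's end, a wooden block 44 mm long (x) x 14 mm wide (y), top 46 mm above the sheet's underside. The point is 145 mm in front of the sheet's origin on its centre line, 30 mm above the underside. Pinch the 14 mm width from above; the fingers may straddle the handle bar (also 14 mm wide) as well.
- rack: Fixed plywood drying rack, 160 deep (x) x 256 wide (y) x 170 mm high, open at the top and at its mouth, which faces the robot. Origin: centre of the footprint on the table; +x from the mouth (x = -80 mm) to the back (+80), z up. Two bays, each 116 mm wide inside, walls 8 mm: left bay centred on y = +62 mm, right bay on y = -62.
- bay_mouth (a point): Centre of the left bay's mouth, at table height (rack frame x = -80, y = +62 mm); axes as the rack's. Each bay has three rail pairs: ledges 12 mm wide along both walls, running from 3 mm behind the mouth nearly to the back, with nothing holding the sheet down. The tops of the rails are 45, 90 and 135 mm above the table.
- back_stop: Left bay's back stop: post fixed to the rack with an upright pad serving all heights. Origin: table height, on the bay's centre line beside the rack's origin; axes as the rack's. The pad's setting differs each time and is not reported: its rigid face is 104 to 138 mm behind the mouth, so at home the sheet's origin is 36 to 2 mm short of the rack's along x. Find it by feel; over 15 N is ramming.
- panel_low: Wooden panel 100 x 110 x 6 mm (front lip 10 mm high), fixed on the lowest rail pair (underside 45 mm up) of the left or the right bay. Origin: centre of its underside, 27 mm in front of the rack's origin along x. Two of the three panels are in the left bay; the one in the right bay is at the height at which the left bay is free.
- panel_mid: The same panel, fixed on the middle rail pair (90 mm) of the left or the right bay.
- panel_high: The same panel, fixed on the top rail pair (135 mm) of the left or the right bay.
- wax_tin: Round white tin, 68 mm across, 43 mm high, a bystander; origin under its centre.
- tape_roll: Roll of masking tape lying flat, 98 mm across, 25 mm high, a bystander; origin under its centre.
- tape_measure: Yellow tape measure standing on edge, 31 x 79 x 63 mm high, a bystander; origin under its centre.
Mind the look-alikes: they are no part of the job. There is more than one size of the sheet; the one meant has the size given above.

How it is judged (in metres and radians):
On the way, in this order (a step that is already met when the one before it is completed fails the run):
1. the sheet is started on the free rail pair of the left bay, its rear edge at least 35 mm inside (y of sheet in the frame of rack between 0.056 and 0.068 m and x of sheet in the frame of rack above -0.105 m and angle between the x axis of sheet and the x axis of rack, either way round below 0.06 rad and (z of sheet in the frame of rack between 0.035 and 0.055 m or z of sheet in the frame of rack between 0.08 and 0.1 m or z of sheet in the frame of rack between 0.125 and 0.145 m)), for 0.1 s.
2. the sheet is pressed against the back stop with 4 to 15 N for half a second (y of sheet in the frame of rack between 0.056 and 0.068 m and x of sheet in the frame of rack above -0.04 m and angle between the x axis of sheet and the x axis of rack, either way round below 0.06 rad and (z of sheet in the frame of rack between 0.04 and 0.05 m or z of sheet in the frame of rack between 0.085 and 0.095 m or z of sheet in the frame of rack between 0.13 and 0.14 m) and contact force between sheet and back_stop between 4 and 15 N), for 0.5 s.
At the end, for the whole second after the job is handed in: The sheet lies at rest, released, on the free rail pair of the left bay: underside within 3 mm of the rail tops, level within 0.04 rad, within 6 mm of the bay's centre line and 0.06 rad of the rack's direction, its rear edge at least 100 mm behind the mouth (y of sheet in the frame of rack between 0.056 and 0.068 m and x of sheet in the frame of rack above -0.04 m and angle between the x axis of sheet and the x axis of rack, either way round below 0.06 rad and (z of sheet in the frame of rack between 0.042 and 0.048 m or z of sheet in the frame of rack between 0.087 and 0.093 m or z of sheet in the frame of rack between 0.132 and 0.138 m) and angle between sheet's own z axis and vertical below 0.04 rad and linear speed of sheet below 0.01 m/s); the robot touches nothing.
It fails at once if the back stop is rammed (over 15 N) (contact force between sheet and back_stop above 15 N).
It fails at once if the sheet is forced against the rack (over 35 N) (contact force between sheet and rack above 35 N).
It fails at once if the sheet strikes a racked panel (over 20 N) (contact force between sheet and panel_low above 20 N or contact force between sheet and panel_mid above 20 N or contact force between sheet and panel_high above 20 N).
It fails at once if a bystander is shifted by more than 20 mm (distance of any of wax_tin, tape_roll, tape_measure from where it was at the start of the episode above 0.02 m).
It also fails if it takes over 67 s, if anything falls off the work surface, if the arm or the gripper's body presses on something with over 40 N, if the wrist force passes 120 N, or if a joint passes its speed limit or range.

## Working session

There is one attempt and no reset: what is moved stays moved. The work goes in short steps, Python scripts to look and compute and a tool call to move; the robot and the scene stay as the last step left them, time stands still between calls to the robot, and variables do not carry over. Pictures are saved under pics/ and viewed, about 8 in all and at most 12, crops included, and the job is handed in when it is done.

Besides the shell and the picture viewer there is one more tool, called by a JSON object that holds its "method" and its "body". send_rows: Moves the arm, as the interface text tells. Its arguments: {"type":"object","properties":{"commands":{"type":"array"}},"required":["commands"]}

```bash
mkdir -p pics; cat > h.py <<'E'
import numpy as np, cv2
from station import bot
from scipy.spatial.transform import Rotation as Rn
def cam(n,o=None):
    m=bot.camera_model(n); K=np.array(m["K"])
    if n!="wrist": return K,np.array(m["R"]),np.array(m["t"]).ravel()
    o=o or bot.get_obs(); H=np.array(m["hand_eye"]); Rt=Rn.from_rotvec(o["tool_rot"]).as_matrix()
    Rw=Rt@H[:3,:3]; c=Rt@H[:3,3]+np.array(o["tcp_pos"]); return K,Rw.T,-Rw.T@c
def ray(C,px,z):
    K,R,t=C; c=-R.T@t; d=R.T@np.linalg.solve(K,[px[0],px[1],1.]); return c+d*(z-c[2])/d[2]
def proj(C,X):
    K,R,t=C; p=K@(R@np.array(X,float)+t); return p[:2]/p[2]
E
python3 - <<'E'
from h import *
o=bot.get_obs(); print({k:np.round(v,3) for k,v in o.items()}, bot.tcp_to_tips)
for n in("top","side"):
    cv2.imwrite(f"pics/{n}0.png",bot.grab_frame(n)); K,R,t=cam(n); print(n,K.round(1).tolist(),(-R.T@t).round(),R.round(2).tolist())
E
```

```text
{'time_s': np.float64(0.0), 'joints': array([-1.378,  0.537, -0.004,  1.539,  0.003,  1.067, -0.071]), 'qvel': array([-0.001,  0.   , -0.   , -0.   ,  0.   , -0.   , -0.   ]), 'joint_torque': array([ 1.0000e-03, -5.7098e+01,  9.9100e-01, -2.5160e+01, -5.6000e-02,
        1.8000e-02,  0.0000e+00]), 'tcp_pos': array([166.216, 627.748, 245.847]), 'tool_rot': array([-4.050e-01, -3.115e+00,  3.000e-03]), 'force': array([-0.167, -0.895,  0.093]), 'ft_torque': array([-0.036,  0.022,  0.05 ]), 'finger_gap': np.float64(88.05)} 8.0
top [[415.8, 0.0, 253.7], [0.0, 415.8, 197.0], [0.0, 0.0, 1.0]] [ 250.  -13. 1355.] [[-0.02, -1.0, -0.0], [-0.98, 0.02, -0.21], [0.21, 0.0, -0.98]]
side [[385.7, 0.0, 261.8], [0.0, 385.7, 183.4], [0.0, 0.0, 1.0]] [  -41. -1257.   827.] [[0.92, -0.4, 0.0], [-0.18, -0.42, -0.89], [0.36, 0.81, -0.46]]
```

View pics/top0.png

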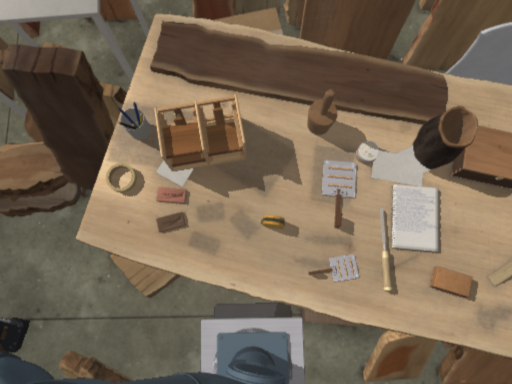

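View pics/side0.png

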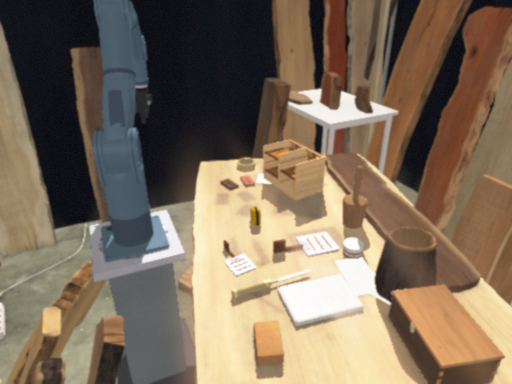

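The top view shows two sheets: a large one at about (339,180) with its handle at (338,225), and a small one at (344,268) with its handle at (320,272). The rack is at (200,130). The tin is at (367,152), the tape roll at (121,178) and the tape measure at (273,221). The side view agrees. I'll enlarge and measure next.

```bash
python3 - <<'E'
from h import *
im=cv2.imread("pics/top0.png"); s=cv2.imread("pics/side0.png")
a=cv2.resize(im[85:180,145:255],None,fx=3.6,fy=3.6,interpolation=2)
b=cv2.resize(im[150:290,300:375],None,fx=4,fy=4,interpolation=2)
c=cv2.resize(s[130:205,250:340],None,fx=3,fy=3,interpolation=2)
v=np.zeros((600,800,3),np.uint8)
v[:a.shape[0],:a.shape[1]]=a; v[:b.shape[0],400:700]=b; v[350:350+c.shape[0],:c.shape[1]]=c
cv2.imwrite("pics/crop1.png",v)
C=cam("top"); hsv=cv2.cvtColor(im,cv2.COLOR_BGR2HSV)
m=((hsv[...,1]<60)&(hsv[...,2]>110)).astype(np.uint8); m[:, :300]=0;
cs,_=cv2.findContours(m,0,2)
for c in cs:
    if cv2.contourArea(c)>100:
        P=np.array([ray(C,p[0],6)[:2] for p in c],np.float32); r=cv2.minAreaRect(P); print(c.reshape(-1,2).mean(0).round(),np.round(r[0]),np.round(r[1]),round(r[2],1))
E
```

```text
[303. 344.] [  76. -154.] [ 15. 150.] 87.7
[344. 268.] [ 302. -295.] [78. 86.] 8.3
[383. 229.] [ 423. -431.] [ 13. 138.] 89.4
[335. 183.] [ 597. -298.] [115. 126.] 83.4
[397. 174.] [ 542. -514.] [418. 216.] 16.4
[479.  41.] [1079. -820.] [ 60. 327.] 40.0
```

View pics/crop1.png

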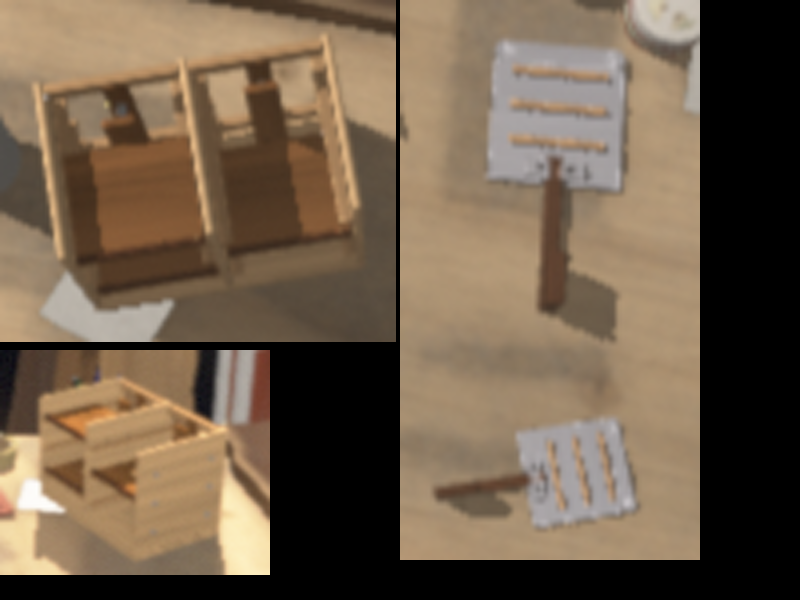

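The large sheet measures about 126x115, which fits the 120x110 sheet. The small one is 86x78, a look-alike. In the left bay a top panel is visible and there seems to be a lower one; I still need the height. Next I'll measure the rack pose from its rim and identify panel heights in the side view.

```bash
python3 - <<'E'
from h import *
C=cam("top"); 
f=lambda x,y:(145+x/3.6,85+y/3.6)
for n,p in dict(bl=(40,85),bm=(183,62),br=(325,40),fl=(62,258),fr=(355,208)).items(): print(n,ray(C,f(*p),170).round())
K=cam("top")[0]
# fit rack from top rim back corners+front
obs={k:ray(C,f(*p),170)[:2] for k,p in dict(bl=(40,85),br=(325,40),fl=(62,258),fr=(355,208)).items()}
mod=dict(bl=(80,128),br=(80,-128),fl=(-80,128),fr=(-80,-128))
A=np.array([mod[k] for k in obs],float);B=np.array([obs[k] for k in obs])
Ac=A-A.mean(0);Bc=B-B.mean(0);th=np.arctan2((Ac[:,0]*Bc[:,1]-Ac[:,1]*Bc[:,0]).sum(),(Ac*Bc).sum());print("rack",B.mean(0),th)
R=np.array([[np.cos(th),-np.sin(th)],[np.sin(th),np.cos(th)]]);c=B.mean(0)-R@A.mean(0);print(((A@R.T+c)-B).round(1))
S=cam("side")
for bay in(62,-62):
  for h in(45,90,135):
    print(bay,h,[((proj(S,[*(R@[-77,y]+c),h])-[250,130])*3+[0,350]).round().tolist() for y in(bay-55,bay+55)])
E
```

```text
bl [784. 282. 170.]
bm [802. 160. 170.]
br [820.  39. 170.]
fl [630. 259. 170.]
fr [669.  16. 170.]
rack [725.74811444 148.70082297] 0.15337719486138005
[[ 1.4  5.9]
 [ 4.2 -4.8]
 [-2.9  4.5]
 [-2.7 -5.5]]
62 45 [[81.0, 498.0], [41.0, 472.0]]
62 90 [[81.0, 471.0], [42.0, 446.0]]
62 135 [[82.0, 444.0], [42.0, 419.0]]
-62 45 [[130.0, 531.0], [86.0, 502.0]]
-62 90 [[131.0, 503.0], [87.0, 475.0]]
-62 135 [[133.0, 474.0], [87.0, 447.0]]
```

```bash
python3 - <<'E'
from h import *
s=cv2.imread("pics/side0.png"); S=cam("side"); k=9
v=cv2.resize(s[136:202,257:332],None,fx=k,fy=k,interpolation=2)
th=.153;R=np.array([[np.cos(th),-np.sin(th)],[np.sin(th),np.cos(th)]]);c=np.array([725.7,148.7])
for bay in(62,-62):
  for h,col in((45,(0,0,255)),(90,(0,255,0)),(135,(255,0,0))):
    for y in(bay-55,bay+55):
      p=(proj(S,[*(R@[-77,y]+c),h])-[256.5,135.5])*k; cv2.circle(v,tuple(int(q) for q in p),4,col,-1)
cv2.imwrite("pics/crop2.png",v)
E
```

```text
(no output)
```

View pics/crop2.png

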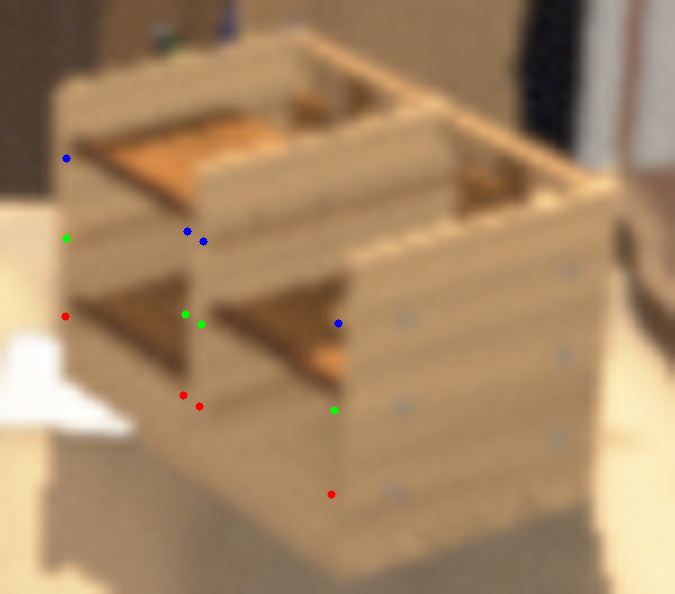

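The overlay settles the heights. The left bay holds panels at 45 and 135, and the right bay holds one at 90, so the free pair is the middle one at **90 mm**. Next I'll plan a wrist view of the rack.

```bash
cat >> h.py <<'E'
def tool(yaw,pitch=0):
    # tool z down, tool y along world (-sin,cos)*s ; choose x tool = sign
    x=np.array([np.cos(yaw),np.sin(yaw),0]); z=np.array([0,0,-1.]); y=np.cross(z,x)
    return np.column_stack([x,y,z])
def delta(p,yaw):
    o=bot.get_obs(); Rt=Rn.from_rotvec(o["tool_rot"]).as_matrix()
    d=Rt.T@(np.array(p)-o["tcp_pos"])/10; w=np.degrees(Rn.from_matrix(Rt.T@tool(yaw)).as_rotvec())
    print("shift cm",d.round(3),"twist deg",w.round(2),"tcp",np.round(o["tcp_pos"],1),"F",np.round(o["force"],2),"t",round(float(o["time_s"]),2)); return d,w
E
python3 - <<'E'
from h import *
o=bot.get_obs(); print(Rn.from_rotvec(o["tool_rot"]).as_matrix().round(3)); m=bot.camera_model("wrist"); print(np.array(m["hand_eye"]).round(3),m["K"])
E
```

```text
[[-0.967  0.256 -0.   ]
 [ 0.256  0.967 -0.002]
 [-0.    -0.002 -1.   ]]
[[-1.00000e-03 -9.63000e-01 -2.71000e-01  6.85800e+01]
 [ 1.00000e+00 -1.00000e-03 -1.00000e-03  5.29000e-01]
 [ 0.00000e+00 -2.71000e-01  9.63000e-01 -1.38143e+02]
 [ 0.00000e+00  0.00000e+00  0.00000e+00  1.00000e+00]] [[274.23326242   0.         252.93984009]
 [  0.         274.23326242 190.54285841]
 [  0.           0.           1.        ]]
```

```bash
python3 - <<'E'
from h import *
delta([570,150,320],np.pi+.153)
E
```

```text
shift cm [-51.263 -35.874  -7.346] twist deg [-9.000e-02 -1.000e-02 -2.359e+01] tcp [166.2 627.8 245.9] F [ 0.97 -0.97 -0.21] t 0.1
```

{"method": "send_rows", "body": {"commands": [{"grip": 1,"xyz": [-2.3,-1.7,-1.1],"twist": [0,0,0]},{"grip": 1,"xyz": [-4.6,-3.2,-1.1],"twist": [0,0,0]},{"grip": 1,"xyz": [-4.6,-3.2,-1.1],"twist": [0,0,0]},{"grip": 1,"xyz": [-4.6,-3.2,-1.1],"twist": [0,0,0]},{"grip": 1,"xyz": [-4.6,-3.2,-1.1],"twist": [0,0,0]},{"grip": 1,"xyz": [-4.6,-3.2,-1.1],"twist": [0,0,0]},{"grip": 1,"xyz": [-4.6,-3.2,-0.7],"twist": [0,0,0]},{"grip": 1,"xyz": [-4.6,-3.2,0],"twist": [0,0,0]},{"grip": 1,"xyz": [-4.6,-3.2,0],"twist": [0,0,0]},{"grip": 1,"xyz": [-4.6,-3.2,0],"twist": [0,0,0]},{"grip": 1,"xyz": [-4.6,-3.2,0],"twist": [0,0,0]},{"grip": 1,"xyz": [-2.9,-2.2,0],"twist": [0,0,0]},{"grip": 1,"xyz": [0,0,0],"twist": [0,0,-7.8]},{"grip": 1,"xyz": [0,0,0],"twist": [0,0,-7.8]},{"grip": 1,"xyz": [0,0,0],"twist": [0,0,-8]},{"grip": 1,"xyz": [0,0,0],"twist": [0,0,0]},{"grip": 1,"xyz": [0,0,0],"twist": [0,0,0]}]}}

```text
time_s: 2.22
tcp_pos: [569.3, 150.2, 319.5]
tool_rot: [0.236, -3.132, 0.0]
force: [0.1, 1.1, 0.2]
finger_gap: 88.2
```

```bash
python3 - <<'E'
from h import *
delta([570,150,320],np.pi+.153)
o=bot.get_obs(); im=bot.grab_frame("wrist"); cv2.imwrite("pics/w1.png",im); np.save("w1.npy",np.r_[o["tcp_pos"],o["tool_rot"]])
C=cam("wrist",o); v=cv2.resize(im,(800,600),interpolation=2)
th=.153;R=np.array([[np.cos(th),-np.sin(th)],[np.sin(th),np.cos(th)]]);c=np.array([725.7,148.7])
for x in(-80,80):
  for y in(128,4,-4,-128):
    p=proj(C,[*(R@[x,y]+c),170]); print(x,y,p.round(1)); cv2.circle(v,tuple(int(q*800/512) for q in p),3,(0,0,255),-1)
cv2.imwrite("pics/w1b.png",v)
E
```

```text
shift cm [-0.068 -0.034 -0.048] twist deg [-0.   -0.03 -0.15] tcp [569.3 150.2 319.5] F [0.12 1.07 0.18] t 2.23
-80 128 [342.6 242.1]
-80 4 [234.8 242.4]
-80 -4 [227.8 242.4]
-80 -128 [120.2 242.7]
80 128 [332.2 353.6]
80 4 [237.4 353.8]
80 -4 [231.3 353.8]
80 -128 [136.6 354.1]
```

View pics/w1b.png

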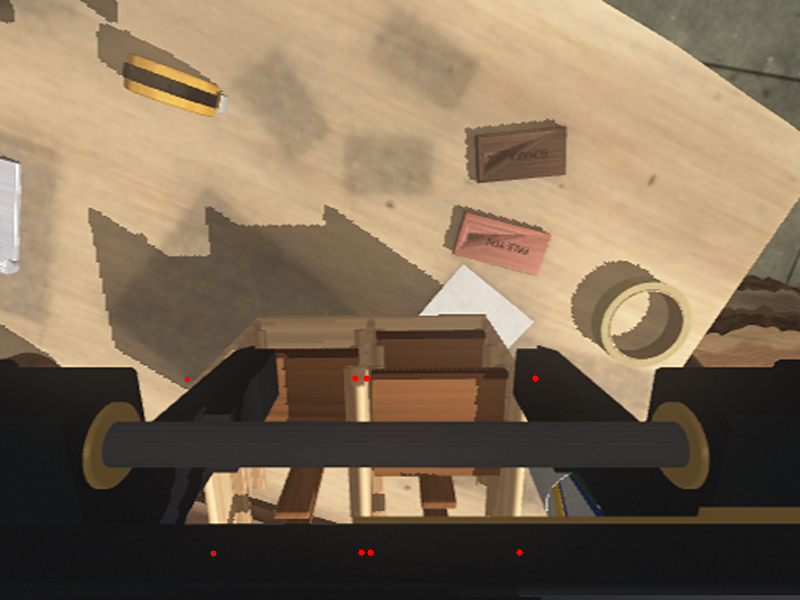

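The wrist view shows the rack mouth, but the gripper hides part of it. The middle wall's front top is at about (362,368) in the 800-wide image. Moving 12 cm forward should bring the rack into the clear part of the picture.

{"method": "send_rows", "body": {"commands": [{"grip": 1,"xyz": [-3,0,-1],"twist": [0,0,0]},{"grip": 1,"xyz": [-4,0,0],"twist": [0,0,0]},{"grip": 1,"xyz": [-4,0,0],"twist": [0,0,0]},{"grip": 1,"xyz": [-1,0,0],"twist": [0,0,0]},{"grip": 1,"xyz": [0,0,0],"twist": [0,0,0]},{"grip": 1,"xyz": [0,0,0],"twist": [0,0,0]}]}}

```text
time_s: 3.02
tcp_pos: [687.2, 168.5, 330.0]
tool_rot: [0.24, -3.132, -0.0]
force: [0.6, 0.2, -0.9]
finger_gap: 88.0
```

```bash
python3 - <<'E'
from h import *
o=bot.get_obs(); im=bot.grab_frame("wrist"); cv2.imwrite("pics/w2.png",im); np.save("w2.npy",np.r_[o["tcp_pos"],o["tool_rot"]])
v=cv2.resize(im[40:250,100:380],None,fx=2.85,fy=2.85,interpolation=2)
cv2.imwrite("pics/w2b.png",v); print(o["tcp_pos"],o["tool_rot"])
E
```

```text
[687.16912354 168.5269388  329.99897493] [ 2.39861728e-01 -3.13202758e+00 -1.38061435e-04]
```

View pics/w2b.png

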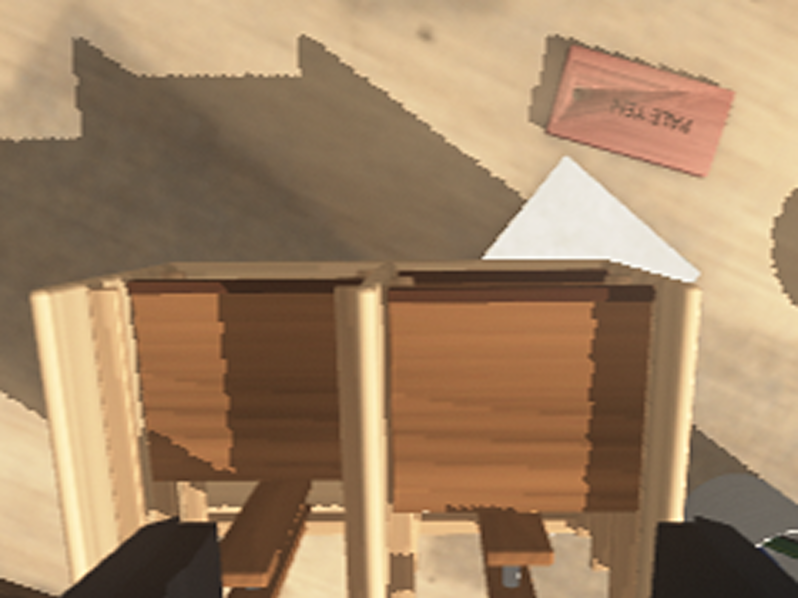

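The view is clear. At z=170 the front top corners of the walls sit, in crop pixels, at (31,294) for the right outer wall, (358–383,288) for the middle wall and (683–700,290) for the left wall. Pads and panels confirm the middle pair is free.

```bash
python3 - <<'E'
from h import *
a=np.load("w2.npy"); C=cam("wrist",dict(tcp_pos=a[:3],tool_rot=a[3:]))
f=lambda x,y:(100-.5+(x+.5)/2.85,40-.5+(y+.5)/2.85)
P={}
for n,p in dict(Ro=(31,294),Ri=(48,293),Mr=(358,288),Ml=(383,288),Li=(683,290),Lo=(700,290)).items(): P[n]=ray(C,f(*p),170)[:2]; print(n,P[n].round(1))
d=P["Ro"]-P["Lo"]; print("width",np.linalg.norm(d),"yaw",np.arctan2(d[0],-d[1]))
th=np.arctan2(d[0],-d[1]); 
q1,q2=ray(C,f(384,290),170)[:2],ray(C,f(384,590),170)[:2]; e=q2-q1; print("midwall yaw",np.arctan2(e[1],e[0]))
q1,q2=ray(C,f(683,290),170)[:2],ray(C,f(652,500),170)[:2]; 
m=(P["Ml"]+P["Li"])/2; m2=(P["Ro"]+P["Lo"])/2; print("bay mouth",m, "alt",m2+62*np.array([-np.sin(th),np.cos(th)]))
# lower panel edges: high panel front lip at z 145
print("panel high front",ray(C,f(389,296),145).round(1),ray(C,f(653,293),145).round(1))
# sheet from top view
T=cam("top"); im=cv2.imread("pics/top0.png"); hsv=cv2.cvtColor(im,cv2.COLOR_BGR2HSV)
mm=((hsv[...,1]<60)&(hsv[...,2]>110)).astype(np.uint8); mm[:,:315]=0; mm[:,358:]=0; mm[205:]=0; mm[:155]=0
mm=cv2.morphologyEx(mm,cv2.MORPH_CLOSE,np.ones((3,3)))
c=max(cv2.findContours(mm,0,2)[0],key=cv2.contourArea)
r=cv2.minAreaRect(np.array([ray(T,p[0],6)[:2] for p in c],np.float32)); print(r)
for p in((338,225),(337.5,220)): print(ray(T,p,46).round())
E
```

```text
Ro [672.9  11. ]
Ri [671.5  17.4]
Mr [652.  132.9]
Ml [650.5 142.3]
Li [634.2 254.2]
Lo [633.2 260.6]
width 252.65440082276027 yaw 0.15768139791352145
midwall yaw 0.13341666090156398
bay mouth [642.34934038 198.23655329] alt [643.29651604 197.02782365]
panel high front [656.  143.8 145. ] [638.4 250.4 145. ]
((596.7445678710938, -297.7523498535156), (114.81388092041016, 126.4939193725586), 83.37067413330078)
[ 433. -277.   46.]
[ 449. -277.   46.]
```

```bash
python3 - <<'E'
from h import *
delta([445,-280,230],np.pi-.116)
E
```

```text
shift cm [ 30.776 -40.643  10.01 ] twist deg [ 1.000e-02 -0.000e+00  1.541e+01] tcp [687.2 168.6 330.2] F [-0.77 -0.05 -0.26] t 3.08
```

{"method": "send_rows", "body": {"commands": [{"grip": 1,"xyz": [1.8,-2.3,0],"twist": [0,0,0]},{"grip": 1,"xyz": [3.4,-4.5,0],"twist": [0,0,0]},{"grip": 1,"xyz": [3.4,-4.5,0],"twist": [0,0,0]},{"grip": 1,"xyz": [3.4,-4.5,0.5],"twist": [0,0,0]},{"grip": 1,"xyz": [3.4,-4.5,1.5],"twist": [0,0,0]},{"grip": 1,"xyz": [3.4,-4.5,1.5],"twist": [0,0,0]},{"grip": 1,"xyz": [3.4,-4.5,1.5],"twist": [0,0,0]},{"grip": 1,"xyz": [3.4,-4.5,2],"twist": [0,0,0]},{"grip": 1,"xyz": [3.4,-4.5,2],"twist": [0,0,0]},{"grip": 1,"xyz": [1.8,-2.3,1],"twist": [0,0,0]},{"grip": 1,"xyz": [0,0,0],"twist": [0,0,7.7]},{"grip": 1,"xyz": [0,0,0],"twist": [0,0,7.7]},{"grip": 1,"xyz": [0,0,0],"twist": [0,0,0]},{"grip": 1,"xyz": [0,0,0],"twist": [0,0,0]}]}}

```text
time_s: 4.82
tcp_pos: [445.5, -279.3, 230.0]
tool_rot: [0.177, 3.136, 0.0]
force: [-0.3, 0.2, -0.3]
finger_gap: 88.0
```

```bash
python3 - <<'E'
from h import *
o=bot.get_obs(); im=bot.grab_frame("wrist"); cv2.imwrite("pics/w3.png",im); np.save("w3.npy",np.r_[o["tcp_pos"],o["tool_rot"]])
cv2.imwrite("pics/w3b.png",cv2.resize(im,(768,576),interpolation=2)); print(o["tcp_pos"],o["tool_rot"])
E
```

```text
[ 445.50170658 -279.27773493  230.03483886] [1.76887278e-01 3.13605312e+00 1.81230531e-04]
```

View pics/w3b.png

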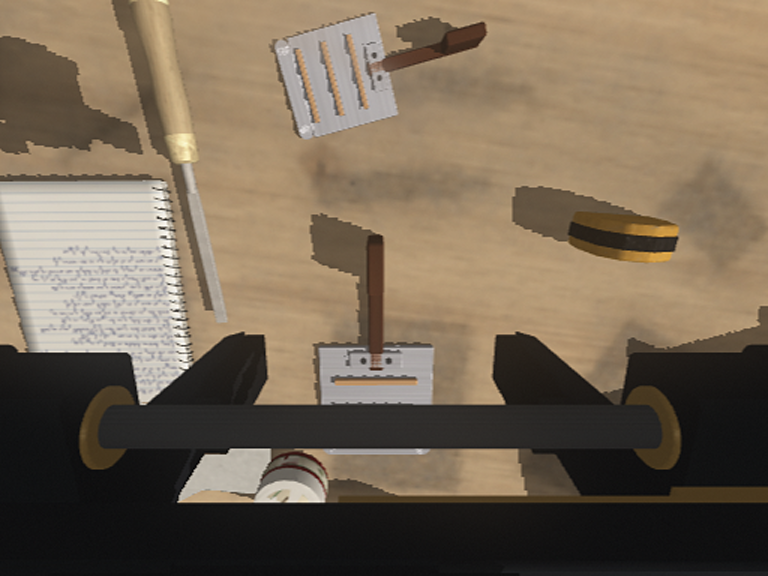

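The large sheet's handle runs from its end at (375,236) to the plate at (376,350). The plate's front corners are (317,347) and (433,345), 768-wide pixels.

```bash
python3 - <<'E'
from h import *
a=np.load("w3.npy"); C=cam("wrist",dict(tcp_pos=a[:3],tool_rot=a[3:]))
f=lambda x,y:((x-.25)/1.5,(y-.25)/1.5)
l,r=ray(C,f(317,347),6),ray(C,f(433,345),6); d=(l-r)[:2]; yaw=np.arctan2(d[0],-d[1]); print(l,r,np.linalg.norm(d),"yaw",yaw)
fc=((l+r)/2)[:2]; u=np.array([np.cos(yaw),np.sin(yaw)])
print("grip from plate",fc-85*u)
e=ray(C,f(375.5,236),46)[:2]; print("handle end",e,"grip",e+22*u, "yaw by end", np.arctan2(*(fc-e)[::-1]))
im=cv2.imread("pics/w3.png"); g=cv2.cvtColor(im,cv2.COLOR_BGR2HSV); m=((g[...,1]>110)&(g[...,2]<130)).astype(np.uint8); 
for row in(160,170,180,190,200): 
  c=np.nonzero(m[row,235:265])[0]+235; print(row,c.min(),c.max())
E
```

```text
[ 532.20134965 -349.26379006    6.        ] [ 542.69931431 -239.07115354    6.        ] 110.69157333088168 yaw -0.09498253440940062
grip from plate [ 452.83346529 -286.10609035]
handle end [ 426.68389427 -280.25817623] grip [ 448.58473035 -282.34465143] yaw by end -0.12491933203637944
160 245 254
170 245 255
180 245 255
190 245 255
200 246 255
```

```bash
python3 - <<'E'
from h import *
delta([450.5,-283.5,18],np.pi-.112)
E
```

```text
shift cm [-0.531 -0.356 21.198] twist deg [ 0.01  0.03 -0.07] tcp [ 445.5 -279.4  230. ] F [0.22 0.   0.43] t 4.88
```

{"method": "send_rows", "body": {"commands": [{"grip": 1,"xyz": [-0.5,-0.4,2],"twist": [0,0,0]},{"grip": 1,"xyz": [0,0,4],"twist": [0,0,0]},{"grip": 1,"xyz": [0,0,4],"twist": [0,0,0]},{"grip": 1,"xyz": [0,0,4],"twist": [0,0,0]},{"grip": 1,"xyz": [0,0,3],"twist": [0,0,0]},{"grip": 1,"xyz": [0,0,2],"twist": [0,0,0]},{"grip": 1,"xyz": [0,0,1.5],"twist": [0,0,0]},{"grip": 1,"xyz": [0,0,0.7],"twist": [0,0,0]},{"grip": 1,"xyz": [0,0,0],"twist": [0,0,0]},{"grip": -0.3,"xyz": [0,0,0],"twist": [0,0,0]},{"grip": -1,"xyz": [0,0,0],"twist": [0,0,0]},{"grip": -1,"xyz": [0,0,0],"twist": [0,0,0]},{"grip": -1,"xyz": [0,0,0],"twist": [0,0,0]},{"grip": -1,"xyz": [0,0,0],"twist": [0,0,0]},{"grip": -1,"xyz": [0,0,0],"twist": [0,0,0]},{"grip": -1,"xyz": [0,0,0],"twist": [0,0,0]},{"grip": -1,"xyz": [0,0,0],"twist": [0,0,0]}]}}

```text
time_s: 7.0
tcp_pos: [450.1, -284.1, 17.7]
tool_rot: [-0.181, -3.136, -0.0]
force: [0.1, 0.3, -0.1]
finger_gap: 13.8
```

{"method": "send_rows", "body": {"commands": [{"grip": -1,"xyz": [0,0,-0.3],"twist": [0,0,0]},{"grip": -1,"xyz": [0,0,-0.8],"twist": [0,0,0]},{"grip": -1,"xyz": [0,0,-1.5],"twist": [0,0,0]},{"grip": -1,"xyz": [0,0,-2],"twist": [0,0,0]},{"grip": -1,"xyz": [0,0,-2],"twist": [0,0,0]},{"grip": -1,"xyz": [0,0,-2],"twist": [0,0,0]},{"grip": -1,"xyz": [0,0,-1.5],"twist": [0,0,0]},{"grip": -1,"xyz": [0,0,-0.8],"twist": [0,0,0]},{"grip": -1,"xyz": [0,0,0],"twist": [0,0,0]},{"grip": -1,"xyz": [0,0,0],"twist": [0,0,0]}]}}

```text
time_s: 8.25
tcp_pos: [449.7, -283.9, 126.2]
tool_rot: [-0.181, -3.135, -0.001]
force: [-0.5, 0.4, -2.4]
finger_gap: 13.6
```

```bash
python3 - <<'E'
from h import *
o=bot.get_obs(); print(o["tcp_pos"],o["tool_rot"],o["force"],o["ft_torque"],o["finger_gap"]); np.save("w4.npy",np.r_[o["tcp_pos"],o["tool_rot"]])
im=bot.grab_frame("wrist"); cv2.imwrite("pics/w4.png",im); s=bot.grab_frame("side"); cv2.imwrite("pics/s4.png",s)
p=proj(cam("side"),[520,-285,100]); x,y=p.astype(int); print(p)
v=np.zeros((600,800,3),np.uint8)
a=cv2.resize(im[130:330],(800,312),interpolation=2); v[:312]=a
b=cv2.resize(s[y-35:y+35,x-60:x+60],(490,286),interpolation=2); v[313:599,:490]=b
cv2.imwrite("pics/w4b.png",v)
E
```

```text
[ 449.66885962 -283.91236569  126.17404957] [-1.81438474e-01 -3.13531982e+00 -7.38255575e-04] [-0.53666734  0.37363052 -2.36716413] [ 0.0603772   0.36837098 -0.04828744] 13.562533330506165
[297.54218596 223.1777892 ]
```

View pics/w4b.png

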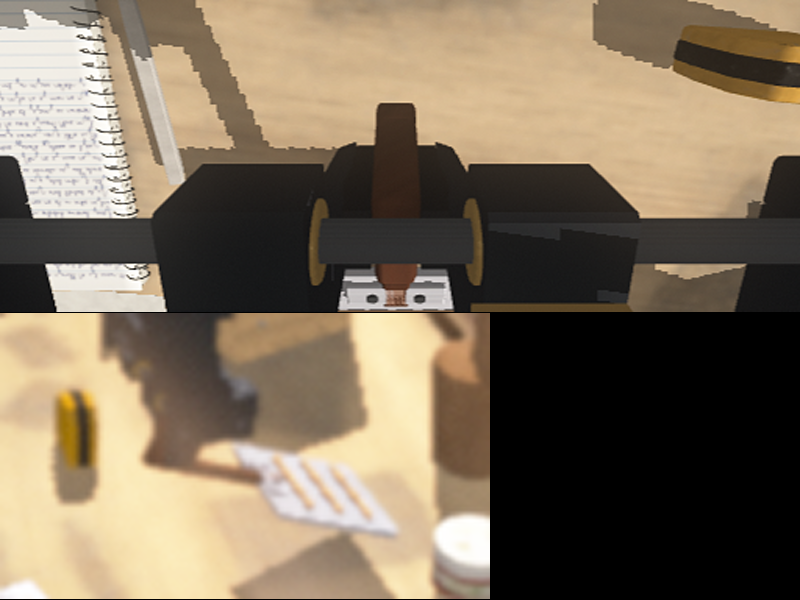

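```bash
cat > droop.py <<'E'
from h import *
def corners(tcp,yaw,p):  # p pitch down of rear about grip point
    u=np.array([np.cos(yaw),np.sin(yaw),0]);l=np.array([-u[1],u[0],0]);z=np.array([0,0,1.])
    ub=u*np.cos(p)-z*np.sin(p); zb=z*np.cos(p)+u*np.sin(p); g=np.array(tcp)+[0,0,11]
    o=g+145*ub-28.7*zb
    return [o+ub*a+l*b+zb*c for a,b,c in((60,-55,6),(60,55,6),(-60,-55,6),(-60,55,6),(-167,0,0))]
E
python3 - <<'E'
from droop import *
a=np.load("w4.npy"); S=cam("side"); x,y=297,223
for d in(0,2,4,6,8,10):
  print(d,[((proj(S,X)+.5-[x-60,y-35])*4.083+[0,313]).round().tolist() for X in corners(a[:3],-.115,np.radians(d))])
E
```

```text
0 [[430.0, 457.0], [372.0, 392.0], [296.0, 481.0], [246.0, 413.0], [148.0, 472.0]]
2 [[428.0, 465.0], [370.0, 399.0], [295.0, 484.0], [244.0, 416.0], [147.0, 472.0]]
4 [[426.0, 472.0], [369.0, 406.0], [294.0, 487.0], [243.0, 419.0], [146.0, 471.0]]
6 [[424.0, 480.0], [366.0, 413.0], [292.0, 491.0], [242.0, 422.0], [145.0, 470.0]]
8 [[421.0, 487.0], [364.0, 420.0], [291.0, 494.0], [241.0, 425.0], [144.0, 470.0]]
10 [[419.0, 494.0], [362.0, 427.0], [289.0, 497.0], [239.0, 428.0], [143.0, 469.0]]
```

The grip holds, but the sheet has drooped about 20° in the fingers (rear right corner at (395,533) against (430,457) if it were level). I'll check numerically whether it is still slipping.

```bash
cat >> droop.py <<'E'
from scipy.optimize import minimize_scalar
def quad(tcp,yaw,img=None,n="side"):
    S=cam(n); s=bot.grab_frame(n) if img is None else img
    c0=np.mean([proj(S,X) for X in corners(tcp,yaw,.2)[:4]],axis=0).astype(int)
    hsv=cv2.cvtColor(s,cv2.COLOR_BGR2HSV); b=s[...,0].astype(int)-s[...,2]
    m=((b>-12)&(hsv[...,2]>120)).astype(np.uint8); k=np.zeros_like(m); x,y=c0; k[max(0,y-32):y+33,max(0,x-38):x+39]=1; m*=k
    m=cv2.morphologyEx(m,cv2.MORPH_CLOSE,np.ones((3,3))); cs=cv2.findContours(m,0,2)[0]
    c=cv2.convexHull(max(cs,key=cv2.contourArea)); P=c.reshape(-1,2).astype(float)
    # extreme points: right-most, bottom, left, top
    return dict(area=cv2.contourArea(c),mask=m,P=P,S=S)
def fit(tcp,yaw,img=None):
    q=quad(tcp,yaw,img); P=q["P"].astype(np.float32)
    def cost(d):
        H=cv2.convexHull(np.array([proj(q["S"],X) for X in corners(tcp,yaw,np.radians(d))[:4]],np.float32))
        return np.mean([abs(cv2.pointPolygonTest(H,(float(p[0]),float(p[1])),True)) for p in P])
    r=minimize_scalar(cost,bounds=(-15,35),method="bounded"); return round(r.x,1),round(r.fun,2),q["area"]
E
python3 - <<'E'
from droop import *
a=np.load("w4.npy"); print(fit(a[:3],-.115,cv2.imread("pics/s4.png")))
o=bot.get_obs(); print(fit(o["tcp_pos"],-.115),o["time_s"])
E
```

```text
(np.float64(21.6), np.float64(0.46), 386.5)
(np.float64(21.2), np.float64(0.55), 325.0) 8.35
```

{"method": "send_rows", "body": {"commands": [{"grip": -1,"xyz": [0,0,0],"twist": [0,0,0]},{"grip": -1,"xyz": [0,0,0],"twist": [0,0,0]},{"grip": -1,"xyz": [0,0,0],"twist": [0,0,0]},{"grip": -1,"xyz": [0,0,0],"twist": [0,0,0]},{"grip": -1,"xyz": [0,0,0],"twist": [0,0,0]},{"grip": -1,"xyz": [0,0,0],"twist": [0,0,0]},{"grip": -1,"xyz": [0,0,0],"twist": [0,0,0]},{"grip": -1,"xyz": [0,0,0],"twist": [0,0,0]}]}}

```text
time_s: 9.4
tcp_pos: [450.1, -284.2, 126.7]
tool_rot: [0.182, 3.136, -0.0]
force: [0.5, 0.7, -3.4]
finger_gap: 13.8
```

```bash
python3 - <<'E'
from droop import *
o=bot.get_obs(); print(fit(o["tcp_pos"],-.115),o["time_s"],o["ft_torque"],o["force"],o["tool_rot"])
E
```

```text
(np.float64(21.2), np.float64(0.53), 381.5) 9.4 [ 0.0391961   0.30115855 -0.00891835] [ 0.46250925  0.68988322 -3.43019584] [ 1.81525737e-01  3.13624381e+00 -6.03373112e-05]
```

The droop holds steady at about 21°. Tilting the tool to compensate would bring the wrist too close to the base, so I'll set the sheet down, grip it deeper and nearer the mass centre, wait for full force, and lift gently.

{"method": "send_rows", "body": {"commands": [{"grip": -1,"xyz": [0,0,1.5],"twist": [0,0,0]},{"grip": -1,"xyz": [0,0,1.5],"twist": [0,0,0]},{"grip": -1,"xyz": [0,0,1],"twist": [0,0,0]},{"grip": -1,"xyz": [0,0,1],"twist": [0,0,0]},{"grip": -1,"xyz": [0,0,1],"twist": [0,0,0]},{"grip": -1,"xyz": [0,0,1],"twist": [0,0,0]},{"grip": -1,"xyz": [0,0,1],"twist": [0,0,0]},{"grip": -1,"xyz": [0,0,1],"twist": [0,0,0]},{"grip": -1,"xyz": [0,0,1],"twist": [0,0,0]},{"grip": -1,"xyz": [0,0,0.7],"twist": [0,0,0]},{"grip": -0.4,"xyz": [0,0,0],"twist": [0,0,0]},{"grip": -0.4,"xyz": [0,0,0],"twist": [0,0,0]},{"grip": -0.4,"xyz": [-0.7,0,0.4],"twist": [0,0,0]},{"grip": -0.4,"xyz": [-0.5,0,0.4],"twist": [0,0,0]},{"grip": -0.4,"xyz": [0,0,0],"twist": [0,0,0]}]}}

```text
time_s: 11.32
tcp_pos: [462.6, -285.4, 11.4]
tool_rot: [0.18, 3.136, 0.0]
force: [0.5, 0.6, 0.2]
finger_gap: 26.4
```

{"method": "send_rows", "body": {"commands": [{"grip": -1,"xyz": [0,0,0],"twist": [0,0,0]},{"grip": -1,"xyz": [0,0,0],"twist": [0,0,0]},{"grip": -1,"xyz": [0,0,0],"twist": [0,0,0]},{"grip": -1,"xyz": [0,0,0],"twist": [0,0,0]},{"grip": -1,"xyz": [0,0,0],"twist": [0,0,0]},{"grip": -1,"xyz": [0,0,0],"twist": [0,0,0]},{"grip": -1,"xyz": [0,0,0],"twist": [0,0,0]},{"grip": -1,"xyz": [0,0,0],"twist": [0,0,0]}]}}

```text
time_s: 12.32
tcp_pos: [461.8, -285.6, 11.7]
tool_rot: [-0.182, -3.136, 0.0]
force: [-0.9, -0.5, -0.8]
finger_gap: 14.0
```

{"method": "send_rows", "body": {"commands": [{"grip": -1,"xyz": [0,0,-0.2],"twist": [0,0,0]},{"grip": -1,"xyz": [0,0,-0.4],"twist": [0,0,0]},{"grip": -1,"xyz": [0,0,-0.7],"twist": [0,0,0]},{"grip": -1,"xyz": [0,0,-1],"twist": [0,0,0]},{"grip": -1,"xyz": [0,0,-1.2],"twist": [0,0,0]},{"grip": -1,"xyz": [0,0,-1.4],"twist": [0,0,0]},{"grip": -1,"xyz": [0,0,-1.5],"twist": [0,0,0]},{"grip": -1,"xyz": [0,0,-1.5],"twist": [0,0,0]},{"grip": -1,"xyz": [0,0,-1.3],"twist": [0,0,0]},{"grip": -1,"xyz": [0,0,-0.8],"twist": [0,0,0]},{"grip": -1,"xyz": [0,0,-0.4],"twist": [0,0,0]},{"grip": -1,"xyz": [0,0,0],"twist": [0,0,0]}]}}

```text
time_s: 13.82
tcp_pos: [462.0, -285.5, 115.7]
tool_rot: [-0.181, -3.136, -0.0]
force: [0.1, -0.7, -3.7]
finger_gap: 13.8
```

```bash
sed -i 's/def corners(tcp,yaw,p):/G=[133,24]\ndef corners(tcp,yaw,p):/; s/145\*ub-28.7\*zb/G[0]*ub-G[1]*zb/' droop.py; python3 - <<'E'
from droop import *
o=bot.get_obs(); s=bot.grab_frame("side"); cv2.imwrite("pics/s5.png",s); print(fit(o["tcp_pos"],-.115,s),o["time_s"],o["tcp_pos"],o["ft_torque"],o["force"],o["tool_rot"],o["finger_gap"])
E
```

```text
(np.float64(-0.4), np.float64(0.58), 569.5) 13.825 [ 461.96119786 -285.53231088  115.7423044 ] [0.01088143 0.32694713 0.00503685] [ 0.08642229 -0.65395219 -3.68031063] [-1.81468896e-01 -3.13632302e+00 -2.36546055e-05] 13.768421659476813
```

The sheet is now level (fit −0.4°) with its underside at TCP z − 11.7 mm. Transport to in front of the bay is next.

{"method": "send_rows", "body": {"commands": [{"grip": -1,"xyz": [0,0,-0.3],"twist": [0,0,-1.5]},{"grip": -1,"xyz": [0,0,0],"twist": [0,0,-3]},{"grip": -1,"xyz": [0,0,0],"twist": [0,0,-3.5]},{"grip": -1,"xyz": [0,0,0],"twist": [0,0,-3.5]},{"grip": -1,"xyz": [0,0,0],"twist": [0,0,-2.5]},{"grip": -1,"xyz": [0,0,0],"twist": [0,0,-1.5]},{"grip": -1,"xyz": [0,0,0],"twist": [0,0,0]}]}}

```text
time_s: 14.75
tcp_pos: [462.0, -285.6, 118.7]
tool_rot: [-0.243, 3.132, 0.0]
force: [-0.1, -0.2, -3.0]
finger_gap: 13.8
```

```bash
python3 - <<'E'
from h import *
delta([425,163,116],np.pi+.155)
E
```

```text
shift cm [-3.265 44.896  0.272] twist deg [ 0.    0.   -0.01] tcp [ 462.  -285.6  118.7] F [-0.12 -0.25 -3.04] t 14.75
```

{"method": "send_rows", "body": {"commands": [{"grip": -1,"xyz": [0,0.8,0],"twist": [0,0,0]},{"grip": -1,"xyz": [0,1.6,0],"twist": [0,0,0]},{"grip": -1,"xyz": [-0.2,2.5,0],"twist": [0,0,0]},{"grip": -1,"xyz": [-0.2,3,0],"twist": [0,0,0]},{"grip": -1,"xyz": [-0.2,3,0],"twist": [0,0,0]},{"grip": -1,"xyz": [-0.2,3,0],"twist": [0,0,0]},{"grip": -1,"xyz": [-0.2,3,0],"twist": [0,0,0]},{"grip": -1,"xyz": [-0.2,3,0],"twist": [0,0,0]},{"grip": -1,"xyz": [-0.2,3,0],"twist": [0,0,0]},{"grip": -1,"xyz": [-0.2,3,0],"twist": [0,0,0]},{"grip": -1,"xyz": [-0.3,3,0],"twist": [0,0,0]},{"grip": -1,"xyz": [-0.3,3,0],"twist": [0,0,0]},{"grip": -1,"xyz": [-0.3,3,0],"twist": [0,0,0]},{"grip": -1,"xyz": [-0.3,3,0],"twist": [0,0,0]},{"grip": -1,"xyz": [-0.2,3,0.2],"twist": [0,0,0]},{"grip": -1,"xyz": [-0.2,2,0.1],"twist": [0,0,0]},{"grip": -1,"xyz": [0,1.2,0],"twist": [0,0,0]},{"grip": -1,"xyz": [0,0.8,0],"twist": [0,0,0]},{"grip": -1,"xyz": [0,0,0],"twist": [0,0,0]},{"grip": -1,"xyz": [0,0,0],"twist": [0,0,0]}]}}

```text
time_s: 17.25
tcp_pos: [424.4, 162.2, 115.7]
tool_rot: [0.241, -3.132, 0.001]
force: [0.7, 0.6, -2.4]
finger_gap: 13.8
```

```bash
python3 - <<'E'
from droop import *
o=bot.get_obs(); np.save("w6.npy",np.r_[o["tcp_pos"],o["tool_rot"]]); s=bot.grab_frame("side"); cv2.imwrite("pics/s6.png",s); t=bot.grab_frame("top"); cv2.imwrite("pics/t6.png",t)
w=bot.grab_frame("wrist"); cv2.imwrite("pics/w6.png",w)
try: print(fit(o["tcp_pos"],.155,s))
except Exception as e: print(e)
delta([425,163,112],np.pi+.155); print(o["ft_torque"])
T=cam("top"); c=proj(T,[560,180,100]).astype(int); print(c)
v=np.zeros((600,800,3),np.uint8)
a=cv2.resize(t[c[1]-60:c[1]+50,c[0]-50:c[0]+50],(540,594),interpolation=2); v[:594,:540]=a
c2=proj(cam("side"),[560,180,100]).astype(int); b=cv2.resize(s[c2[1]-35:c2[1]+40,c2[0]-32:c2[0]+33],(260,300),interpolation=2); v[:300,540:800]=b
v[300:,540:]=w[84:384,130:390]
cv2.imwrite("pics/t6b.png",v)
E
```

```text
(np.float64(-0.0), np.float64(2.73), 434.5)
shift cm [-0.065  0.056  0.373] twist deg [-0.01 -0.   -0.07] tcp [424.4 162.3 115.7] F [ 0.97  0.25 -2.67] t 17.4
[-0.07934636  0.30563795  0.00407782]
[191 184]
```

View pics/t6b.png

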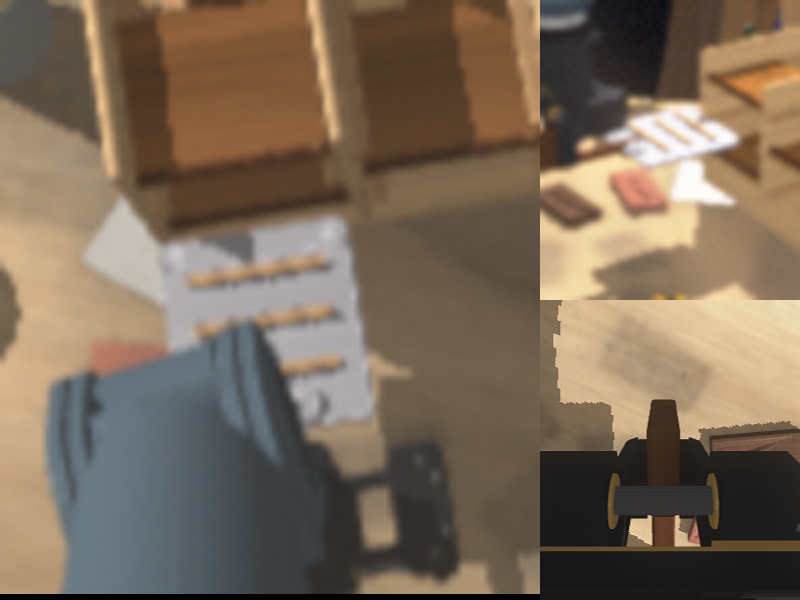

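The sheet is level and pointing at the left bay. In the crop, its rear corners are at (348,215) and (162,243). I'll check its lateral offset against the bay line.

```bash
python3 - <<'E'
from h import *
T=cam("top"); f=lambda x,y:(141-.5+(x+.5)/5.4,124-.5+(y+.5)/5.4)
th=.155;u=np.array([np.cos(th),np.sin(th)]);l=np.array([-u[1],u[0]]);M=np.array([642.8,197.6])
for n,p,z in(("RR",(348,215),110),("RL",(162,243),110),("FR",(374,415),110),("midwall frontL",(332,180),170),("midback L",(310,0),170),("left wall in front",(122,185),170),("table front L",(165,238),0),("table frontR mid",(362,215),0)):
  X=ray(T,f(*p),z); d=X[:2]-M; print(n,X.round(1),"along",round(d@u,1),"lat",round(d@l,1))
o=np.load("w6.npy"); d=o[:2]-M; print("tcp along/lat",d@u,d@l)
# wrist: handle centre columns & far end
w=cv2.imread("pics/w6.png"); g=cv2.cvtColor(w,cv2.COLOR_BGR2HSV); m=(g[...,1]>110)&(g[...,2]<120)&(g[...,2]>30)
for r in(190,200,210,220,300,310,320): 
  c=np.nonzero(m[r,225:280])[0]+225; print(r,c.min() if len(c) else None,c.max() if len(c) else None)
E
```

```text
RR [624.8 138.  110. ] along -27.0 lat -56.1
RL [610.  245.1 110. ] along -25.0 lat 52.0
FR [506.7 122.5 110. ] along -146.1 lat -53.2
midwall frontL [627.  139.7 170. ] along -24.5 lat -54.7
midback L [732.7 153.  170. ] along 81.9 lat -58.0
left wall in front [626.3 255.5 170. ] along -7.3 lat 59.8
table front L [645.1 266.    0. ] along 12.8 lat 67.3
table frontR mid [657.7 142.5   0. ] along 6.2 lat -56.7
tcp along/lat -221.25195335791062 -1.2435106261830218
190 241 265
200 239 266
210 238 268
220 237 269
300 243 263
310 242 263
320 243 279
```

```bash
python3 - <<'E'
from h import *
a=np.load("w2.npy"); C=cam("wrist",dict(tcp_pos=a[:3],tool_rot=a[3:])); im=cv2.imread("pics/w2.png"); g=cv2.GaussianBlur(im,(3,3),0).astype(float).sum(2)
dx=np.gradient(g,axis=1)
def edge(x0,y0,x1,y1,sgn,w=3):
    pts=[]
    for y in range(int(y0),int(y1)):
        xc=x0+(x1-x0)*(y-y0)/(y1-y0); xs=np.arange(int(xc-w),int(xc+w)+1); s=sgn*dx[y,xs]; k=s.argmax()
        if s[k]>15:
            d=0
            if 0<k<len(s)-1: q=s[k-1]-2*s[k]+s[k+1]; d=.5*(s[k-1]-s[k+1])/q if q else 0
            pts.append(ray(C,(xs[k]+d,y),170)[:2])
    P=np.array(pts,np.float32); vx,vy,px,py=cv2.fitLine(P,cv2.DIST_HUBER,0,.01,.01).ravel(); 
    r=(P-[px,py])@[-vy,vx]; y=np.arctan(vy/vx); return len(P),round(float(y),4),round(float(py+(642.8-px)*vy/vx),1),round(float(r.std()),2)
f=lambda x,y:(100+x/2.85,40+y/2.85)
for n,A,B,s in(("R outer",(31,300),(72,560),1),("M right(lit)",(358,300),(362,560),1),("M right",(338,300),(347,560),1),("M left",(384,300),(386,560),-1),("L outer",(699,300),(690,500),-1),("L inner lit",(683,300),(668,500),1),):
    print(n,edge(*f(*A),*f(*B),s))
E
```

```text
R outer (91, 0.1781, 5.2, 0.38)
M right(lit) (91, 0.1568, 131.7, 0.08)
M right (63, 0.1589, 122.2, 0.09)
M left (91, 0.1516, 140.6, 0.56)
L outer (70, 0.1618, 262.6, 0.16)
L inner lit (70, 0.1588, 257.3, 0.03)
```

The rack yaw is 0.157 and the mouth is at (642.8,197.6), consistently across edges. The sheet is about 1.5 mm to the right, so I'll make a small correction, lower to a 5–6 mm clearance over the rails, and enter gently.

{"method": "send_rows", "body": {"commands": [{"grip": -1,"xyz": [0,0.15,0.4],"twist": [0,0,-0.25]},{"grip": -1,"xyz": [0,0,0.4],"twist": [0,0,0]},{"grip": -1,"xyz": [-0.5,0,0],"twist": [0,0,0]},{"grip": -1,"xyz": [-0.7,0,0],"twist": [0,0,0]},{"grip": -1,"xyz": [-0.7,0,0],"twist": [0,0,0]},{"grip": -1,"xyz": [-0.6,0,0],"twist": [0,0,0]},{"grip": -1,"xyz": [-0.4,0,0],"twist": [0,0,0]},{"grip": -1,"xyz": [-0.4,0,0],"twist": [0,0,0]},{"grip": -1,"xyz": [-0.4,0,0],"twist": [0,0,0]},{"grip": -1,"xyz": [0,0,0],"twist": [0,0,0]}]}}

```text
time_s: 18.65
tcp_pos: [460.9, 170.4, 107.7]
tool_rot: [-0.25, 3.131, 0.0]
force: [-0.2, 0.3, -3.0]
finger_gap: 13.6
```

```bash
cat > st.py <<'E'
from h import *
def st():
    o=bot.get_obs(); th=.157;u=np.array([np.cos(th),np.sin(th)]);l=np.array([-u[1],u[0]]);d=o["tcp_pos"][:2]-np.array([642.8,197.6])
    F=o["force"]; a=o["tool_rot"]; 
    print("rear along",round(d@u+195,1),"lat",round(d@l,1),"under z",round(o["tcp_pos"][2]-11.7,1),"F along/lat/z",round(F[:2]@u,2),round(F[:2]@l,2),round(F[2],2),"tq",np.round(o["ft_torque"],3),"rot",np.round(a,4),"t",round(float(o["time_s"]),2))
st()
E
python3 st.py
```

```text
rear along 11.1 lat 1.6 under z 96.0 F along/lat/z -0.13 0.3 -3.05 tq [-0.051  0.336  0.023] rot [-2.4980e-01  3.1314e+00  1.0000e-04] t 18.65
```

{"method": "send_rows", "body": {"commands": [{"grip": -1,"xyz": [-0.3,-0.05,0],"twist": [0,0,0]},{"grip": -1,"xyz": [-0.4,0,0],"twist": [0,0,0]},{"grip": -1,"xyz": [-0.4,0,0],"twist": [0,0,0]},{"grip": -1,"xyz": [-0.4,0,0],"twist": [0,0,0]},{"grip": -1,"xyz": [-0.4,0,0],"twist": [0,0,0]},{"grip": -1,"xyz": [-0.3,0,0],"twist": [0,0,0]},{"grip": -1,"xyz": [0,0,0],"twist": [0,0,0]}]}}

```text
time_s: 19.52
tcp_pos: [482.7, 173.3, 107.7]
tool_rot: [-0.25, 3.132, -0.0]
force: [0.0, -0.4, -2.9]
finger_gap: 13.5
```

```bash
python3 st.py
```

```text
rear along 33.1 lat 1.1 under z 96.0 F along/lat/z -0.03 -0.35 -2.87 tq [-0.083  0.366  0.035] rot [-0.2497  3.1315 -0.    ] t 19.52
```

{"method": "send_rows", "body": {"commands": [{"grip": -1,"xyz": [-0.4,0,0],"twist": [0,0,0]},{"grip": -1,"xyz": [-0.5,0,0],"twist": [0,0,0]},{"grip": -1,"xyz": [-0.5,0,0],"twist": [0,0,0]},{"grip": -1,"xyz": [-0.5,0,0],"twist": [0,0,0]},{"grip": -1,"xyz": [-0.5,0,0],"twist": [0,0,0]},{"grip": -1,"xyz": [-0.5,0,0],"twist": [0,0,0]},{"grip": -1,"xyz": [-0.4,0,0],"twist": [0,0,0]},{"grip": -1,"xyz": [0,0,0],"twist": [0,0,0]}]}}

```text
time_s: 20.52
tcp_pos: [515.3, 178.6, 107.7]
tool_rot: [-0.25, 3.131, 0.0]
force: [0.6, -0.1, -3.2]
finger_gap: 13.7
```

```bash
python3 st.py
```

```text
rear along 66.1 lat 1.2 under z 96.0 F along/lat/z 0.57 -0.17 -3.21 tq [-0.016  0.407 -0.009] rot [-0.2497  3.1314  0.    ] t 20.52
```

{"method": "send_rows", "body": {"commands": [{"grip": -1,"xyz": [0,0,0.15],"twist": [0,0,0]},{"grip": -1,"xyz": [0,0,0.15],"twist": [0,0,0]},{"grip": -1,"xyz": [0,0,0.1],"twist": [0,0,0]},{"grip": -1,"xyz": [0,0,0],"twist": [0,0,0]},{"grip": -1,"xyz": [0,0,0],"twist": [0,0,0]}]}}

```text
time_s: 21.15
tcp_pos: [515.0, 178.6, 103.7]
tool_rot: [0.25, -3.132, 0.0]
force: [1.0, -0.6, -2.1]
finger_gap: 13.8
```

```bash
python3 st.py
```

```text
rear along 65.8 lat 1.2 under z 92.0 F along/lat/z 0.85 -0.74 -2.06 tq [0.042 0.296 0.011] rot [ 0.2499 -3.1316  0.    ] t 21.15
```

{"method": "send_rows", "body": {"commands": [{"grip": -1,"xyz": [0,0,0.05],"twist": [0,0,0]},{"grip": -1,"xyz": [0,0,0.05],"twist": [0,0,0]},{"grip": -1,"xyz": [0,0,0.05],"twist": [0,0,0]},{"grip": -1,"xyz": [0,0,0],"twist": [0,0,0]},{"grip": -1,"xyz": [0,0,0],"twist": [0,0,0]}]}}

```text
time_s: 21.78
tcp_pos: [515.1, 178.6, 102.3]
tool_rot: [-0.25, 3.132, 0.0]
force: [-0.7, -0.1, -2.4]
finger_gap: 13.7
```

```bash
python3 st.py
```

```text
rear along 65.9 lat 1.2 under z 90.6 F along/lat/z -0.69 0.04 -2.38 tq [-0.061  0.272  0.012] rot [-2.4990e-01  3.1315e+00  1.0000e-04] t 21.77
```

Still free, nearly resting on the rails. To save probing, I'll triangulate the back-stop pad's top front edge from the wrist picture (crop pixel (520,550)) and the top picture (crop pixel (119,125)) for a rough prior.

```bash
python3 - <<'E'
from h import *
a=np.load("w2.npy"); C=cam("wrist",dict(tcp_pos=a[:3],tool_rot=a[3:])); T=cam("top")
th=.157;u=np.array([np.cos(th),np.sin(th)]);l=np.array([-u[1],u[0]]);M=np.array([642.8,197.6])
for z in(130,140,150,160,170):
  A=ray(C,(99.5+520.5/2.85,39.5+550.5/2.85),z)[:2]-M; B=ray(T,(145+119/3.6,85+125/3.6),z)[:2]-M; w=ray(C,(99.5+488/2.85,39.5+550.5/2.85),z)[:2]-ray(C,(99.5+552/2.85,39.5+550.5/2.85),z)[:2]
  print(z,"wrist",round(A@u,1),round(A@l,1),"top",round(B@u,1),round(B@l,1),"w",round(np.linalg.norm(w),1))
E
```

```text
130 wrist 124.7 2.8 top 122.5 4.6 w 30.1
140 wrist 120.1 1.7 top 118.1 3.4 w 29.2
150 wrist 115.6 0.5 top 113.6 2.2 w 28.3
160 wrist 111.0 -0.6 top 109.2 0.9 w 27.4
170 wrist 106.5 -1.7 top 104.8 -0.3 w 26.5
```

{"method": "send_rows", "body": {"commands": [{"grip": -1,"xyz": [-0.2,0,0],"twist": [0,0,0]},{"grip": -1,"xyz": [-0.4,0,0],"twist": [0,0,0]},{"grip": -1,"xyz": [-0.5,0,0],"twist": [0,0,0]},{"grip": -1,"xyz": [-0.5,0,0],"twist": [0,0,0]},{"grip": -1,"xyz": [-0.5,0,0],"twist": [0,0,0]},{"grip": -1,"xyz": [-0.4,0,0],"twist": [0,0,0]},{"grip": -1,"xyz": [-0.3,0,0],"twist": [0,0,0]},{"grip": -1,"xyz": [-0.1,0,0],"twist": [0,0,0]},{"grip": -1,"xyz": [0,0,0],"twist": [0,0,0]}]}}

```text
time_s: 22.9
tcp_pos: [543.9, 183.2, 102.3]
tool_rot: [-0.25, 3.131, 0.0]
force: [0.3, 0.0, -2.5]
finger_gap: 14.1
```

```bash
python3 st.py
```

```text
rear along 95.0 lat 1.2 under z 90.6 F along/lat/z 0.3 -0.01 -2.46 tq [-0.033  0.082  0.005] rot [-2.4980e-01  3.1312e+00  1.0000e-04] t 22.9
```

The rails now support the sheet (torque is down to 0.08). The stop should be around 106–124. Creeping in.

{"method": "send_rows", "body": {"commands": [{"grip": -1,"xyz": [-0.1,0,0],"twist": [0,0,0]},{"grip": -1,"xyz": [-0.1,0,0],"twist": [0,0,0]},{"grip": -1,"xyz": [-0.1,0,0],"twist": [0,0,0]},{"grip": -1,"xyz": [-0.1,0,0],"twist": [0,0,0]},{"grip": -1,"xyz": [-0.1,0,0],"twist": [0,0,0]},{"grip": -1,"xyz": [-0.05,0,0],"twist": [0,0,0]},{"grip": -1,"xyz": [0,0,0],"twist": [0,0,0]}]}}

```text
time_s: 23.78
tcp_pos: [549.2, 184.1, 102.3]
tool_rot: [-0.25, 3.131, 0.0]
force: [-0.2, -0.1, -2.4]
finger_gap: 13.8
```

```bash
python3 st.py
```

```text
rear along 100.5 lat 1.3 under z 90.6 F along/lat/z -0.22 -0.09 -2.44 tq [-0.004  0.233  0.021] rot [-2.4990e-01  3.1314e+00  1.0000e-04] t 23.77
```

{"method": "send_rows", "body": {"commands": [{"grip": -1,"xyz": [-0.03,0,0],"twist": [0,0,0]},{"grip": -1,"xyz": [-0.03,0,0],"twist": [0,0,0]},{"grip": -1,"xyz": [-0.03,0,0],"twist": [0,0,0]},{"grip": -1,"xyz": [-0.03,0,0],"twist": [0,0,0]},{"grip": -1,"xyz": [-0.03,0,0],"twist": [0,0,0]}]}}

```text
time_s: 24.4
tcp_pos: [550.6, 184.3, 102.2]
tool_rot: [0.25, -3.132, 0.0]
force: [-1.0, -1.2, -1.2]
finger_gap: 13.9
```

```bash
python3 st.py
```

```text
rear along 101.8 lat 1.3 under z 90.5 F along/lat/z -1.18 -1.05 -1.16 tq [-0.008  0.22  -0.015] rot [ 0.2499 -3.1316  0.    ] t 24.4
```

{"method": "send_rows", "body": {"commands": [{"grip": -1,"xyz": [-0.04,0,0],"twist": [0,0,0]},{"grip": -1,"xyz": [-0.04,0,0],"twist": [0,0,0]},{"grip": -1,"xyz": [-0.04,0,0],"twist": [0,0,0]},{"grip": -1,"xyz": [-0.04,0,0],"twist": [0,0,0]},{"grip": -1,"xyz": [0,0,0],"twist": [0,0,0]}]}}

```text
time_s: 25.02
tcp_pos: [552.3, 184.6, 102.3]
tool_rot: [-0.25, 3.131, 0.0]
force: [-0.8, -0.2, -2.3]
finger_gap: 13.8
```

{"method": "send_rows", "body": {"commands": [{"grip": -1,"xyz": [-0.04,0,0],"twist": [0,0,0]},{"grip": -1,"xyz": [-0.04,0,0],"twist": [0,0,0]},{"grip": -1,"xyz": [-0.04,0,0],"twist": [0,0,0]},{"grip": -1,"xyz": [-0.04,0,0],"twist": [0,0,0]},{"grip": -1,"xyz": [0,0,0],"twist": [0,0,0]}]}}

```text
time_s: 25.65
tcp_pos: [553.8, 184.8, 102.3]
tool_rot: [-0.25, 3.131, 0.0]
force: [-0.7, -0.7, -2.4]
finger_gap: 13.3
```

{"method": "send_rows", "body": {"commands": [{"grip": -1,"xyz": [-0.04,0,0],"twist": [0,0,0]},{"grip": -1,"xyz": [-0.04,0,0],"twist": [0,0,0]},{"grip": -1,"xyz": [-0.04,0,0],"twist": [0,0,0]},{"grip": -1,"xyz": [-0.04,0,0],"twist": [0,0,0]},{"grip": -1,"xyz": [0,0,0],"twist": [0,0,0]}]}}

```text
time_s: 26.28
tcp_pos: [555.4, 185.0, 102.2]
tool_rot: [-0.25, 3.132, 0.0]
force: [1.1, -0.2, -1.4]
finger_gap: 13.7
```

{"method": "send_rows", "body": {"commands": [{"grip": -1,"xyz": [-0.04,0,0],"twist": [0,0,0]},{"grip": -1,"xyz": [-0.04,0,0],"twist": [0,0,0]},{"grip": -1,"xyz": [-0.04,0,0],"twist": [0,0,0]},{"grip": -1,"xyz": [-0.04,0,0],"twist": [0,0,0]},{"grip": -1,"xyz": [-0.04,0,0],"twist": [0,0,0]}]}}

```text
time_s: 26.9
tcp_pos: [557.3, 185.4, 102.2]
tool_rot: [-0.25, 3.132, -0.0]
force: [-0.6, -0.8, -1.9]
finger_gap: 13.6
```

Rear edge is at about 108.7.

{"method": "send_rows", "body": {"commands": [{"grip": -1,"xyz": [-0.04,0,0],"twist": [0,0,0]},{"grip": -1,"xyz": [-0.04,0,0],"twist": [0,0,0]},{"grip": -1,"xyz": [-0.04,0,0],"twist": [0,0,0]},{"grip": -1,"xyz": [-0.04,0,0],"twist": [0,0,0]}]}}

```text
time_s: 27.4
tcp_pos: [558.8, 185.6, 102.2]
tool_rot: [0.25, -3.132, 0.0]
force: [-1.0, 0.3, -1.1]
finger_gap: 13.4
```

{"method": "send_rows", "body": {"commands": [{"grip": -1,"xyz": [-0.04,0,0],"twist": [0,0,0]},{"grip": -1,"xyz": [-0.04,0,0],"twist": [0,0,0]},{"grip": -1,"xyz": [-0.04,0,0],"twist": [0,0,0]},{"grip": -1,"xyz": [-0.04,0,0],"twist": [0,0,0]}]}}

```text
time_s: 27.9
tcp_pos: [558.8, 185.6, 101.8]
tool_rot: [0.25, -3.128, 0.001]
force: [-7.6, -1.0, 1.2]
finger_gap: 13.9
```

Contact: about 7.7 N along the push direction, with the TCP stopped. I'll nudge slightly and hold.

{"method": "send_rows", "body": {"commands": [{"grip": -1,"xyz": [-0.02,0,0],"twist": [0,0,0]},{"grip": -1,"xyz": [0,0,0],"twist": [0,0,0]},{"grip": -1,"xyz": [0,0,0],"twist": [0,0,0]}]}}

```text
time_s: 28.28
tcp_pos: [558.8, 185.6, 101.8]
tool_rot: [0.25, -3.128, 0.001]
force: [-7.5, -1.0, 1.4]
finger_gap: 13.7
```

```bash
python3 st.py
```

```text
rear along 110.2 lat 1.2 under z 90.1 F along/lat/z -7.61 0.17 1.44 tq [-0.197  1.288  0.008] rot [ 2.4980e-01 -3.1278e+00  8.0000e-04] t 28.27
```

{"method": "send_rows", "body": {"commands": [{"grip": -1,"xyz": [-0.03,0,0],"twist": [0,0,0]},{"grip": -1,"xyz": [0,0,0],"twist": [0,0,0]},{"grip": -1,"xyz": [0,0,0],"twist": [0,0,0]}]}}

```text
time_s: 28.65
tcp_pos: [558.8, 185.6, 101.7]
tool_rot: [0.25, -3.127, 0.001]
force: [-7.7, -1.2, 2.3]
finger_gap: 13.7
```

```bash
python3 st.py
```

```text
rear along 110.2 lat 1.3 under z 90.0 F along/lat/z -7.74 0.05 2.35 tq [-0.155  1.478 -0.044] rot [ 2.4990e-01 -3.1273e+00  9.0000e-04] t 28.65
```

{"method": "send_rows", "body": {"commands": [{"grip": -1,"xyz": [-0.04,0,0],"twist": [0,0,0]},{"grip": -1,"xyz": [0,0,0],"twist": [0,0,0]},{"grip": -1,"xyz": [0,0,0],"twist": [0,0,0]},{"grip": -1,"xyz": [0,0,0],"twist": [0,0,0]},{"grip": -1,"xyz": [0,0,0],"twist": [0,0,0]}]}}

```text
time_s: 29.28
tcp_pos: [558.8, 185.6, 101.7]
tool_rot: [0.25, -3.126, 0.001]
force: [-9.5, -1.5, 3.1]
finger_gap: 13.7
```

{"method": "send_rows", "body": {"commands": [{"grip": -1,"xyz": [0,0,0],"twist": [0,0,0]},{"grip": -1,"xyz": [0,0,0],"twist": [0,0,0]},{"grip": -1,"xyz": [0,0,0],"twist": [0,0,0]},{"grip": -1,"xyz": [0,0,0],"twist": [0,0,0]},{"grip": -1,"xyz": [0,0,0],"twist": [0,0,0]}]}}

```text
time_s: 29.9
tcp_pos: [558.8, 185.6, 101.8]
tool_rot: [0.25, -3.126, 0.001]
force: [-10.1, -1.4, 2.7]
finger_gap: 14.2
```

```bash
python3 st.py
```

```text
rear along 110.2 lat 1.3 under z 90.1 F along/lat/z -10.18 0.18 2.67 tq [-0.219  1.631 -0.019] rot [ 2.4980e-01 -3.1265e+00  1.0000e-03] t 29.9
```

Pressed for 2 s at 7.7–10 N. I'll relieve the push, release and retreat upward.

{"method": "send_rows", "body": {"commands": [{"grip": -1,"xyz": [0.06,0,0],"twist": [0,0,0]},{"grip": -1,"xyz": [0.06,0,0],"twist": [0,0,0]},{"grip": -1,"xyz": [0.04,0,0],"twist": [0,0,0]},{"grip": -1,"xyz": [0,0,0],"twist": [0,0,0]}]}}

```text
time_s: 30.4
tcp_pos: [558.9, 185.5, 101.9]
tool_rot: [0.25, -3.13, 0.001]
force: [-5.1, -0.8, -0.4]
finger_gap: 13.7
```

```bash
python3 st.py
```

```text
rear along 110.2 lat 1.2 under z 90.2 F along/lat/z -5.11 0.05 -0.38 tq [-0.081  1.099  0.   ] rot [ 2.4980e-01 -3.1298e+00  5.0000e-04] t 30.4
```

{"method": "send_rows", "body": {"commands": [{"grip": -1,"xyz": [0.06,0,0],"twist": [0,0,0]},{"grip": -1,"xyz": [0.06,0,0],"twist": [0,0,0]},{"grip": -1,"xyz": [0,0,0],"twist": [0,0,0]},{"grip": -0.5,"xyz": [0,0,0],"twist": [0,0,0]},{"grip": -0.3,"xyz": [0,0,0],"twist": [0,0,0]},{"grip": -0.3,"xyz": [0,0,0],"twist": [0,0,0]},{"grip": -0.3,"xyz": [0,0,0],"twist": [0,0,0]}]}}

```text
time_s: 31.28
tcp_pos: [558.9, 185.6, 102.4]
tool_rot: [-0.25, 3.131, 0.0]
force: [-0.3, -0.8, -0.1]
finger_gap: 30.9
```

```bash
python3 st.py
```

```text
rear along 110.2 lat 1.3 under z 90.7 F along/lat/z -0.4 -0.74 -0.11 tq [0.027 0.044 0.004] rot [-2.498e-01  3.131e+00  2.000e-04] t 31.27
```

Released cleanly. Now rise, back off for a look, and check.

{"method": "send_rows", "body": {"commands": [{"grip": -0.3,"xyz": [0,0,-1],"twist": [0,0,0]},{"grip": -0.3,"xyz": [0,0,-2],"twist": [0,0,0]},{"grip": -0.3,"xyz": [0,0,-3],"twist": [0,0,0]},{"grip": -0.3,"xyz": [0,0,-4],"twist": [0,0,0]},{"grip": -0.3,"xyz": [0,0,-5],"twist": [0,0,0]},{"grip": -0.3,"xyz": [0,0,-5],"twist": [0,0,0]},{"grip": -0.3,"xyz": [0,0,-2],"twist": [0,0,0]},{"grip": -0.3,"xyz": [0,0,0],"twist": [0,0,0]},{"grip": -0.3,"xyz": [0,0,0],"twist": [0,0,0]}]}}

```text
time_s: 32.4
tcp_pos: [557.9, 185.4, 321.2]
tool_rot: [0.25, -3.13, 0.001]
force: [0.2, 0.4, 0.1]
finger_gap: 31.2
```

```bash
python3 - <<'E'
from h import *
o=bot.get_obs(); w=bot.grab_frame("wrist"); s=bot.grab_frame("side"); cv2.imwrite("pics/w7.png",w); cv2.imwrite("pics/s7.png",s)
print(o["tcp_pos"],o["force"]); v=np.zeros((600,800,3),np.uint8)
v[:330,:]=cv2.resize(w[100:310,0:512],(800,330),interpolation=2)
v[330:600,:360]=cv2.resize(s[130:205,235:335],(360,270),interpolation=2)
cv2.imwrite("pics/f7.png",v)
C=cam("wrist",o)
th=.157;u=np.array([np.cos(th),np.sin(th),0]);l=np.array([-u[1],u[0],0]);O=np.array([642.8,197.6,90])+50*u
for a,b,c in((-60,-55,6),(-60,55,6),(-167,0,46),(-123,0,46)): print((a,b),((proj(C,O+a*u+b*l+[0,0,c])-[0,100])*1.5625).round())
E
```

```text
[557.90105006 185.39847451 321.2235756 ] [0.1874942  0.41333678 0.07883913]
(-60, -55) [334. 186.]
(-60, 55) [455. 186.]
(-167, 0) [394.  73.]
(-123, 0) [394. 130.]
```

View pics/f7.png

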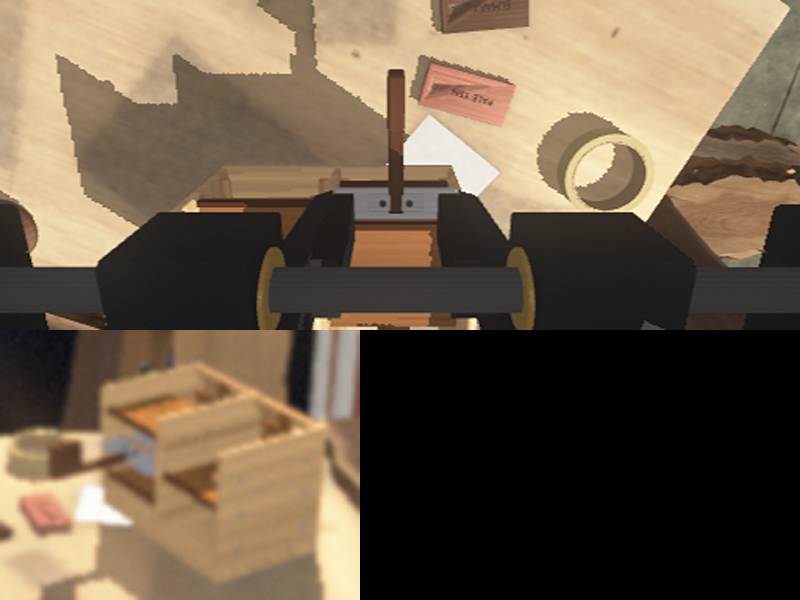

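The sheet lies level in the middle slot of the left bay. Its handle end is at (396,71) against a predicted (394,73), and its front edge is at row 187 against 186. The bystanders in view look undisturbed, so I'm handing in.

```bash
python3 -c "
from station import bot
print(bot.job_done())"
```

```text
the job is handed in; nothing more can be done
None
```

The carrier sheet is on the free middle (90 mm) rail pair of the left bay, resting against the back stop, and the job is handed in at about 33 s. The hand-in reported no verdict.

- **Grip:** on the first lift the sheet drooped about 21° in the fingers. I set it down, gripped deeper and 12 mm further forward, and it then lifted level.
- **Insertion and press:** it went in without any noticeable side force and met the stop with its rear edge about 110 mm behind the mouth. I held it there for about 2 s with the wrist reading 7.7–10 N. Stop force itself was inferred from the wrist, which includes a little rail friction.
- **Last checks:** before hand-in, the final wrist picture put the handle end and front edge within about 2 pixels of the predicted home pose. The gripper was clear of the sheet and the wrist force near zero.
- **Weaker points:** I only compared bystanders by eye, and of them only the tape roll was in the last pictures. The lateral position is good to 1–2 mm at best, because the camera estimates differed by that much.

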